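Clamp a doming punch in the V-block

TASK

Take the round-nosed doming punch from the bamboo rest and lay it softly in the V-block, nose out over the open end, then press it gently but firmly back along the Vs until its flat end bears on the end stop. With it home, swing the clamp strap over it and press the strap's thumb knob down, without forcing it, until the spring bolt snaps over the strap's tongue, then let go. Do not drop or ram the punch, and leave everything else where it is.

Things in the scene. Friction and masses are not known exactly. Their poses are not given: they have to be found in the camera images.
- punch: the round-nosed steel doming punch, loose, about 0.36 kg: shank 20 mm in diameter and 134 mm long with a flat end, then a neck and a ball nose 18 mm in diameter, 160 mm in all. Origin on its axis at its balance point, 70 mm from the flat end, 90 mm from the nose tip; +y runs along it to the flat end (it may be rolled). It starts in a groove of the rest, its axis 26 mm above the table
- punch_butt (a point): centre of the flat end of the round-nosed punch (70 mm from its origin along its +y)
- cone_punch: a second steel punch, in the rest's other groove: the same 20 mm shank, but ending in a long blunt cone, not a ball; 150 mm long, origin on its axis 70 mm from its flat end, +y towards the flat end. Not wanted; leave it lying
- rest: bamboo rest, fixed: a board 140 (x) x 120 (y) x 6 mm with two cross strips 12 mm wide at y = -45 and +45, tops at 20 mm, notched for two punches that lie along y at x = -36 and +36, flat ends to +y; which punch lies in which varies. Free space down to the board between the strips. Origin: centre of its underside
- vblock: V-block fixture, fixed: base plate 12 mm thick (x -49 to 73, y -90 to 106 mm), two 90-degree V saddles 44 mm wide at y -62 to -32 and 32 to 62, tops 43 and V bottoms 30 mm above the table, free space between them. Origin: middle of the Vs at table level. The Vs run along y; a 20 mm bar in them has its axis at x = 0, z = 44.1 mm. Stop at +y, open end at -y; strap hinge at -x, bolt at +x
- bolt_housing (a point): top of the spring bolt's housing on the fixture's +x side, at fixture x = 60, y = 51, z = 80 mm; the housing is 22 (x) x 26 (y) mm and does not reach over the thumb knob
- stop: end stop, a rigid steel screw 12 mm in diameter through a bracket (40 mm wide, 60 mm tall) at fixture y = 92 mm. Origin: centre of the face that the punch's flat end must meet, on the axis of a bar in the Vs, 70 to 76 mm from the fixture's origin along its +y (the setting varies); the face looks to -y
- strap: clamp strap, steel, 15 mm wide, 5 mm thick, 79.5 mm long, on a friction hinge (stays where left; about 1 N at the knob moves it). Origin on the hinge axis, at fixture x = -31, y = 51, z = 64.5 mm; its +x runs along the strap, +z is its outer side, vertical when it is closed and level over the punch. It starts open, swung back 1.75 to 2.1 rad from closed, leaning to the fixture's -x
- knob_top (a point): centre of the flat top of the strap's thumb knob (18 mm in diameter, 11 mm tall), 56 mm out along the strap's x and 13.5 mm along its z; with the strap level it is at fixture x = 25, y = 51, z = 78 mm. Pressing it down the last few degrees takes about 10 N; the bolt snaps when the strap is level, and only 1.8 mm lower at the knob the strap meets a hard limit
- pad: sprung black pad, 12 mm in diameter, on the strap's underside 31 mm from the hinge; it meets the punch about 0.1 rad before the strap is level and then presses on it with 4 to 10 N, lifting the strap again if the bolt has not caught. Origin on the strap's mid-plane
- bolt (a joint): spring bolt with a bevelled nose on the fixture's +x side, m: 0 = sprung fully out (over the strap's tongue once the strap is down), grows to about 0.004 while the descending tongue pushes it back
- jar: small clear plastic jar with a white lid, 47 mm in diameter, 34 mm tall; origin under its centre
- dish: shallow green glazed dish, 110 mm in diameter, 26 mm tall; origin under its centre
- solder_block: white soldering brick, 100 x 190 x 32 mm, with brass rings on it; origin under its centre
- caliper: blue caliper, 215 mm long, lying flat; origin under the middle of its beam
- pliers: pliers with light-blue grips, 155 mm long, lying flat; origin near the joint
- cup: brown paper cup, 74 mm wide, 90 mm tall; origin under its centre
Mind the look-alikes: they are no part of the job. What is shaped like the punch but turquoise is not meant.

How it is judged:
By the outcome, as a careful person would: the job done as asked, in the order asked, and still so for the second after the job is handed in, with the robot touching nothing.
It also fails if it takes over 72 s, if anything falls off the work surface, if the arm or the gripper's body presses on something with over 40 N, if the wrist force passes 120 N, or if a joint passes its speed limit or range.

ROBOT

A 6-joint arm with a two-finger parallel gripper is mounted at the origin on the work surface. World frame = base frame: x ahead of the robot, y to its left, z up, the work surface at z = 0. Lengths are in m, angles in rad, forces in N, time in s.
With the tool pointing down it reaches from about 0.25 to 0.775 m from the base axis. Payload 4 kg.
Tool frame: the origin (TCP) lies midway between the tips of the shut fingers; the grasp point (between the pads) lies 19 mm behind it; z points along the fingers, y is the line along which they close (so a half turn about z gives the same grasp; the last joint's range is limited). The gripper opens to 94 mm and grips with 3 to 60 N. Pads are 16 mm wide; open, the fingers measure 119 mm over their backs; the gripper's body (75 mm by 177 mm) begins 78 mm behind the grasp point.
Start: joints at [-0.103, 0.087, 1.371, -0, 1.684, -0.103], TCP at [0.55, -0, 0.172] pointing down, gripper open.
Joint ranges: [-3.1, 3.1], [-0.76, 2.03], [0.27, 2.55], [-1.08, 4.22], [0.17, 2.65], [-2.57, 2.57]. Speed limits (rad/s): [2.79, 2.79, 3.14, 3.14, 3.14, 3.14].

INTERFACE

Orientations are given as [roll, pitch, yaw] about the fixed x, y, z axes, in that order (R = Rz(yaw) Ry(pitch) Rx(roll)).
In Python, from bench import sensors, eyes, job gives the robot as it stands.
- The arm moves only by the tool arm_command, never from a script. Its argument "series" is a list of rows, each a list of 7 numbers: the opening, from 0 (shut) to 1 (fully open), then the shift along the tool's x, y, z in cm, then the turn, a rotation vector about the tool's x, y, z in rad. In form: [[fingers, dx, dy, dz, wx, wy, wz], ...]. A call has 1 to 20 rows; each row shifts and turns the commanded pose from where the row before left it, along the tool's axes as they then stand; what a row does not reach is not made up. A row lasts 1/10 s, in which the tool goes at most 50 mm and 8.59 degrees, less where a joint would pass 70% of its speed; a pose out of reach is approached as far as the arm can. A call with a gripper value outside its range is refused whole. The fingers move at their own pace and stop on an object; the grip force is fixed at half the most. Time passes only in rows, so rows that do not move let the fingers close. It gives the time, the measured TCP pose, the force and the opening at its end, in the units of the state.
- sensors.get_obs(): the state, without advancing time (a new reading comes with each control period).
- eyes.snapshot(name): name is "scene" or "side" or "wrist"; returns the picture (420x560x3 uint8, blue, green, red); there is no depth.
- eyes.get_calibration(name): a dict with "mtx" (3x3 intrinsics, pixels), "R" (3x3) and "t" (3): a world point X has camera coordinates R X + t. Camera axes: x right, y down, z forward; pixel columns grow to the right and rows downward; lengths in m; the calibration is good to about 2 mm. A picture is of the moment at which its call begins: read the wrist's pose just before it. get_calibration takes no time and is no camera call; for the wrist camera it gives the pose at the moment of the call.
- job.close_job(): hands the job in, once; it reports no verdict.
The state is a dict: "time": time; "joint_positions": joint angles; "qvel": joint speeds; "joint_torque": joint torques, N m; "tool_pos": TCP position; "ee_rot": TCP orientation; "wrist_force": force on the tool from outside, world axes, zero at the start; "wrist_torque": the same for the moment, N m; "width": finger opening in m.
Only numpy, scipy, OpenCV 4.12 (cv2) and the standard library are available. Lean on these libraries where they do the work, as an engineer would, in place of code of your own. Each camera call takes 0.05 s, during which the arm holds its last target. There are 200 camera calls.

## Working session

There is one attempt and no reset: what is moved stays moved. The work goes in short steps, Python scripts to look and compute and a tool call to move; the robot and the scene stay as the last step left them, time stands still between calls to the robot, and variables do not carry over. Pictures are saved under pics/ and viewed, on a budget of 10 in all, crops included, one or two more only if the job needs it, and the job is handed in when it is done.

Besides the shell and the picture viewer there is one more tool, called after "Call:" as name(argument=value, ...), one argument or row to a line, values as JSON. arm_command: Moves the arm, as the interface text tells. Its arguments: {"type":"object","properties":{"series":{"type":"array","items":{"type":"array","items":{"type":"number"}}}},"required":["series"]}

```bash
mkdir -p pics; ls
python3 - <<'E'
from bench import sensors,eyes
import cv2,numpy as np
o=sensors.get_obs();print(o['tool_pos'],o['ee_rot'],o['wrist_force'],o['width'])
for n in ['scene','side','wrist']:
    c=eyes.get_calibration(n);print(n,np.round(c['mtx'],1).tolist(),np.round(-c['R'].T@c['t'],3),np.round(c['R'],2).tolist())
    im=eyes.snapshot(n);cv2.imwrite(f'pics/{n}0.png',im)
    np.savez(f'pics/{n}0.npz',**c)
a,b=[cv2.imread(f'pics/{n}0.png') for n in ['scene','side']]
cv2.imwrite('pics/s0.png',cv2.resize(a,(800,600),interpolation=cv2.INTER_CUBIC))
E
```

```text
pics
[5.49390905e-01 7.66461562e-05 1.70922746e-01] [-3.13945291e+00 -2.07682589e-04  1.57081801e+00] [-0.36894993  0.03883861 -0.17561726] 0.09411409449640347
scene [[382.3, 0.0, 274.9], [0.0, 382.3, 206.9], [0.0, 0.0, 1.0]] [1.131 0.426 0.618] [[-0.65, 0.76, 0.01], [0.42, 0.37, -0.83], [-0.63, -0.54, -0.56]]
side [[437.6, 0.0, 280.9], [0.0, 437.6, 216.8], [0.0, 0.0, 1.0]] [0.449 0.692 1.002] [[-0.99, -0.14, 0.02], [-0.12, 0.74, -0.66], [0.08, -0.66, -0.75]]
wrist [[337.6, 0.0, 284.3], [0.0, 337.6, 209.7], [0.0, 0.0, 1.0]] [0.55  0.078 0.385] [[1.0, 0.0, -0.0], [0.0, -0.96, 0.27], [-0.0, -0.27, -0.96]]
```

View pics/s0.png

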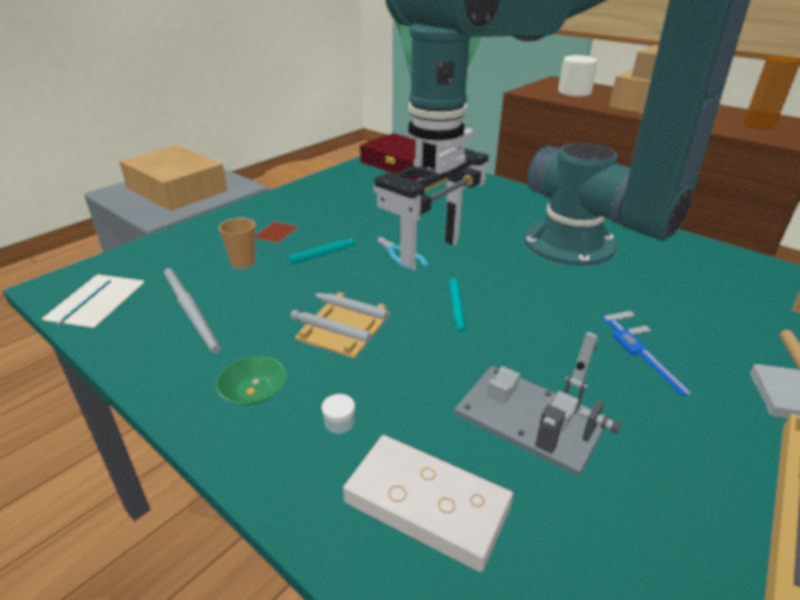

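View pics/side0.png

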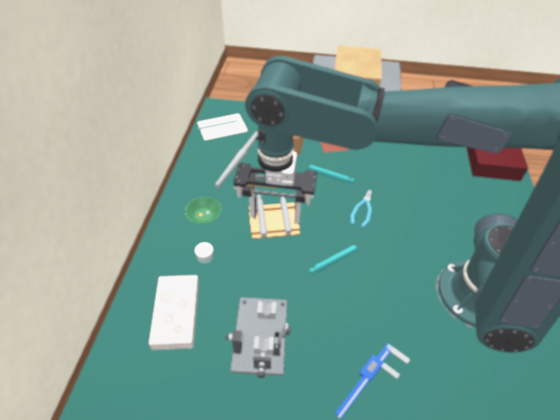

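Run:
```python
import cv2,numpy as np
a,b,w=[cv2.imread(f'pics/{n}0.png') for n in ['scene','side','wrist']]
f=lambda im,x,y,wd,h:cv2.resize(im[y:y+h,x:x+wd],(400,300),interpolation=cv2.INTER_CUBIC)
m=np.vstack([np.hstack([f(a,195,195,80,60),f(a,310,220,140,105)]),np.hstack([f(b,235,180,80,60),f(b,210,285,120,90)])])
cv2.imwrite('pics/m1.png',m)
cv2.imwrite('pics/w1.png',cv2.resize(w,(800,600)))
```

```text
(no output)
```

View pics/m1.png

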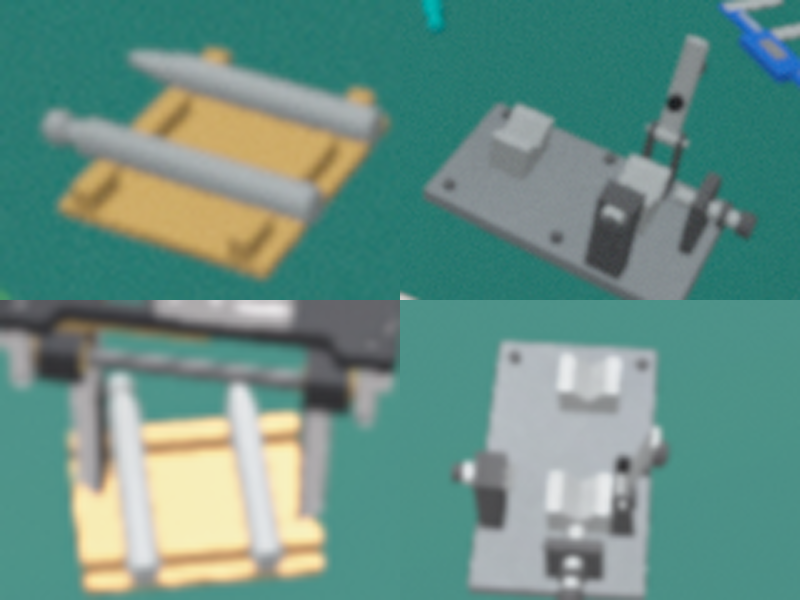

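View pics/w1.png

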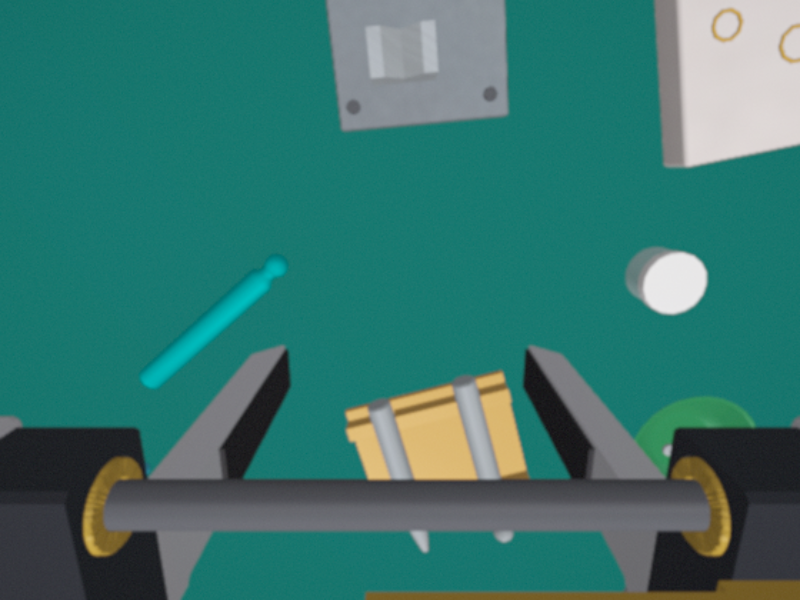

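```bash
cat > h.py <<'E'
import numpy as np
from scipy.optimize import least_squares
def cal(f): d=np.load(f);return d['mtx'],d['R'],d['t']
def proj(c,X):
    p=c[0]@(c[1]@np.asarray(X,float)+c[2]);return p[:2]/p[2]
def ray(c,uv,z):
    d=c[1].T@np.linalg.solve(c[0],[uv[0],uv[1],1]);o=-c[1].T@c[2]
    return o+d*(z-o[2])/d[2]
def T(p,X):
    c,s=np.cos(p[2]),np.sin(p[2]);return np.array([p[0]+c*X[0]-s*X[1],p[1]+s*X[0]+c*X[1],X[2]])
E
python3 - <<'E'
from h import *
S,D,W=[cal(f'pics/{n}0.npz') for n in ['scene','side','wrist']]
for n,c,a,b in [('scene',S,(207,220.3),(258.3,234.5)),('side',D,(259.4,196.5),(263.8,233)),('wrist',W,(352,375),(325.5,267))]:
    A,B=ray(c,a,.026),ray(c,b,.026);print(n,A,B,np.linalg.norm(A-B))
pts=[(D,(240,297.6),(-73,0)),]
c={ 'a':(.073,-.09,.012),'b':(-.049,-.09,.012),'c':(.073,.106,.012),'d':(-.049,.106,.012)}
obs=[(D,(240,297.6),'a'),(D,(286.8,300),'b'),(D,(230.4,370.5),'c'),(D,(283.5,374.1),'d'),(S,(345,256),'b'),(S,(318.8,286.5),'a'),(W,(342*.7,129*.7),'b'),(W,(507*.7,114*.7),'a')]
for u,p,k in obs: print(k,ray(u,p,.012).round(4))
r=least_squares(lambda p:np.concatenate([(proj(u,T(p,c[k]))-q) for u,q,k in obs]),[.5,.3,0],loss='soft_l1')
print(r.x,r.fun.round(1))
R={'p':(-.07,.06,.006),'q':(.07,.06,.006)}
E
```

```text
scene [ 0.63367762 -0.23456556  0.026     ] [ 0.58881272 -0.09310354  0.026     ] 0.14840606876476428
side [ 0.63219081 -0.2363891   0.026     ] [ 0.59400328 -0.09448431  0.026     ] 0.14695324159544013
wrist [ 0.63661747 -0.24099409  0.026     ] [ 0.59780975 -0.09079384  0.026     ] 0.15513269914115552
a [0.6203 0.1172 0.012 ]
b [0.4995 0.1054 0.012 ]
c [0.6028 0.3091 0.012 ]
d [0.4808 0.2989 0.012 ]
b [0.5001 0.1053 0.012 ]
a [0.6221 0.1161 0.012 ]
b [0.5032 0.1034 0.012 ]
a [0.6231 0.1137 0.012 ]
[0.54131071 0.19758102 0.09736222] [-0.7 -0.8 -0.6 -0.8 -0.5  0.4 -0.6 -0.3 -1.  -0.1 -0.5 -0.1 -1.8  0.1
 -0.3 -1.5]
```

The rest holds the cone punch (scene, full-frame pixels, about 245,213) and the ball-nosed punch (ball at 207,220, butt at 258,234). The other look-alikes are two turquoise bars and a loose grey tool at (133,217). The crop shows the ball nose clearly on the near/right punch, so that is my choice. I'll hover over it.

Call:
arm_command(
  series=[
    [0.53, -3.0, 1.2, 0.5, 0, 0, 0],
    [0.53, -3.0, 1.2, 1.0, 0, 0, 0],
    [0.53, -3.0, 1.2, 1.5, 0, 0, 0],
    [0.53, -3.0, 1.2, 1.5, 0, 0, 0],
    [0.53, -3.0, 1.0, 1.5, 0, 0, 0],
    [0.53, -2.25, 0.9, 1.0, 0, 0, 0],
    [0.53, 0, 0, 0, 0, 0, -0.14],
    [0.53, 0, 0, 0, 0, 0, -0.137],
    [0.53, 0, 0, 0, 0, 0, 0],
    [0.53, 0, 0, 0, 0, 0, 0],
  ],
)

```text
time: 1.15
tool_pos: [0.6169, -0.1724, 0.1018]
ee_rot: [-3.141, -0.0, 1.845]
wrist_force: [-0.1, 0.9, 0.2]
width: 0.0496
```

Run:
```python
from bench import sensors,eyes
import cv2,numpy as np
o=sensors.get_obs();print(o['tool_pos'],o['ee_rot'],o['width'],o['wrist_force'])
m=[]
for n in ['wrist','scene']:
    np.savez(f'pics/{n}1.npz',**eyes.get_calibration(n));im=eyes.snapshot(n);cv2.imwrite(f'pics/{n}1.png',im);m.append(im)
cv2.imwrite('pics/m2.png',np.hstack([cv2.resize(m[0][210:420,140:420],(560,420)),cv2.resize(m[1][170:275,180:260],(240,420))[:, :]]))
```

```text
[ 0.61687727 -0.17240358  0.10177806] [-3.14120479e+00 -3.09165929e-04  1.84499986e+00] 0.04958561954187921 [-0.10030698  0.89237905  0.21028032]
```

View pics/m2.png

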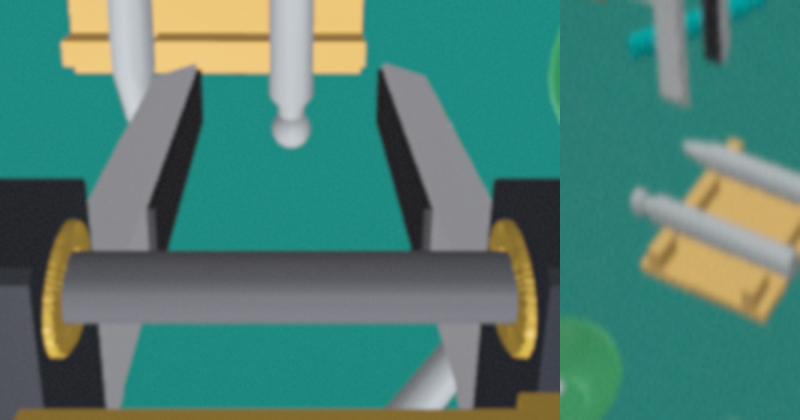

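The wrist view shows the ball nose at (285,275) full-frame. It is centred between the fingers and the axis runs straight down the image.

Run:
```python
from h import *
W=cal('pics/wrist1.npz')
A=ray(W,(285.5,275),.026);B=ray(W,(285.7,222),.026);print(A,B)
d=(B-A)/np.linalg.norm(B-A);print('yaw',np.arctan2(-d[0],d[1]),'grip',A+.094*d)
import cv2
im=cv2.imread('pics/wrist1.png');g=im[:,:,2].astype(int)
for r in range(110,225,14): print(r,[ (i+265,int(g[r,i+265])) for i in range(0,42,3)])
print([(r,im[r,286].tolist()) for r in range(120,160,3)])
```

```text
[ 0.63669864 -0.23614004  0.026     ] [ 0.6226438  -0.18577529  0.026     ]
yaw 0.27213778694513485 grip [ 0.61143227 -0.14559939  0.026     ]
110 [(265, 22), (268, 29), (271, 32), (274, 125), (277, 172), (280, 185), (283, 198), (286, 199), (289, 196), (292, 196), (295, 175), (298, 103), (301, 31), (304, 28)]
124 [(265, 236), (268, 236), (271, 237), (274, 184), (277, 172), (280, 186), (283, 198), (286, 199), (289, 196), (292, 194), (295, 171), (298, 209), (301, 237), (304, 237)]
138 [(265, 236), (268, 236), (271, 237), (274, 197), (277, 173), (280, 187), (283, 199), (286, 199), (289, 196), (292, 193), (295, 167), (298, 218), (301, 237), (304, 237)]
152 [(265, 236), (268, 236), (271, 236), (274, 196), (277, 173), (280, 188), (283, 199), (286, 199), (289, 196), (292, 191), (295, 165), (298, 228), (301, 237), (304, 237)]
166 [(265, 236), (268, 236), (271, 236), (274, 194), (277, 174), (280, 188), (283, 200), (286, 199), (289, 198), (292, 189), (295, 164), (298, 230), (301, 236), (304, 237)]
180 [(265, 236), (268, 236), (271, 236), (274, 203), (277, 173), (280, 188), (283, 199), (286, 19
[... 231 characters left out ...]
236), (304, 236)]
208 [(265, 236), (268, 236), (271, 236), (274, 206), (277, 171), (280, 189), (283, 197), (286, 197), (289, 192), (292, 182), (295, 158), (298, 235), (301, 237), (304, 237)]
222 [(265, 236), (268, 237), (271, 237), (274, 206), (277, 172), (280, 187), (283, 196), (286, 195), (289, 192), (292, 179), (295, 156), (298, 235), (301, 237), (304, 237)]
[(120, [208, 204, 199]), (123, [210, 206, 200]), (126, [210, 206, 201]), (129, [209, 205, 199]), (132, [208, 205, 199]), (135, [209, 205, 200]), (138, [209, 205, 199]), (141, [209, 205, 199]), (144, [209, 205, 200]), (147, [208, 204, 198]), (150, [209, 205, 199]), (153, [208, 204, 199]), (156, [208, 204, 199]), (159, [208, 205, 199])]
```

Call:
arm_command(
  series=[
    [0.53, 0, 0.1, 2.0, 0, 0, 0],
    [0.53, 0, 0, 2.0, 0, 0, 0],
    [0.53, 0, 0, 2.0, 0, 0, 0],
    [0.53, 0, 0, 1.5, 0, 0, 0],
    [0.53, 0, 0, 1.0, 0, 0, 0],
    [0.53, 0, 0, 0.5, 0, 0, 0],
    [0.53, 0, 0, 0, 0, 0, 0],
    [0.1, 0, 0, 0, 0, 0, 0],
    [0.1, 0, 0, 0, 0, 0, 0],
    [0.1, 0, 0, 0, 0, 0, 0],
    [0.1, 0, 0, 0, 0, 0, 0],
    [0.1, 0, 0, 0, 0, 0, 0],
  ],
)

```text
time: 2.45
tool_pos: [0.6181, -0.1723, 0.0124]
ee_rot: [3.141, 0.0, 1.848]
wrist_force: [-0.3, 0.7, 0.7]
width: 0.0133
```

Call:
arm_command(
  series=[
    [0.1, 0, 0, 0, 0, 0, 0],
    [0.1, 0, 0, 0, 0, 0, 0],
    [0.1, 0, 0, 0, 0, 0, 0],
  ],
)

```text
time: 2.75
tool_pos: [0.618, -0.1722, 0.0121]
ee_rot: [3.142, -0.0, 1.848]
wrist_force: [1.1, 1.0, -0.5]
width: 0.0096
```

Run:
```python
from bench import sensors,eyes
import cv2,numpy as np
o=sensors.get_obs();print(o['tool_pos'],o['ee_rot'],o['width'],o['wrist_force'])
m=[]
for n in ['wrist','scene']:
    np.savez(f'pics/{n}2.npz',**eyes.get_calibration(n));im=eyes.snapshot(n);cv2.imwrite(f'pics/{n}2.png',im);m.append(im)
cv2.imwrite('pics/m3.png',np.hstack([cv2.resize(m[0][150:360,200:380],(360,420)),cv2.resize(m[1][170:275,180:285],(420,420))[:, :]]))
```

```text
[ 0.61797924 -0.17223348  0.01207934] [ 3.14155180e+00 -3.64271845e-06  1.84777004e+00] 0.009561605901022995 [ 1.08960091  1.03199264 -0.47148433]
```

View pics/m3.png

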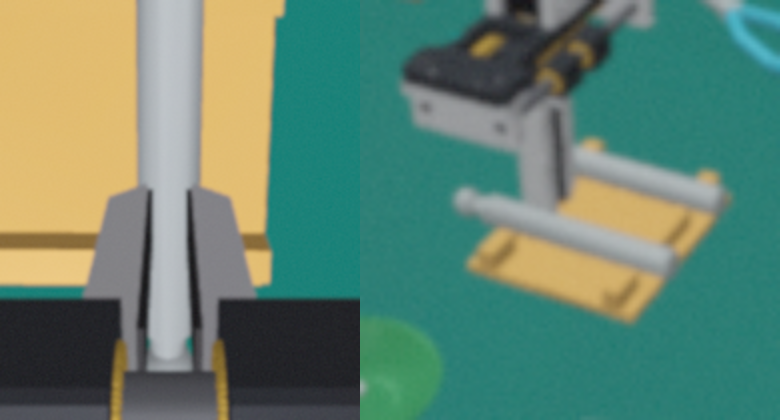

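The fingers closed to 9.6 mm with no contact, so the tips seem to have passed above the shank. I'll compare the tip position in the images with the reported TCP.

Run:
```python
from h import *
W=cal('pics/wrist2.npz');S=cal('pics/scene2.npz')
t=np.array([.618,-.1722,.0121])
for dz in (0,.012,.024,.036):
    p=t+[0,0,dz];print(dz,proj(W,p),proj(S,p), 'm3:',(proj(W,p)-[200,150])*2,(proj(S,p)-[180,170])*4+[360,0])
W0=cal('pics/wrist0.npz');S0=cal('pics/scene0.npz');t0=[.5494,0,.1709]
print(proj(S0,t0)/.7, [proj(S0,[.5494+s,0,.1709])/.7 for s in(-.053,.053)],[proj(W0,[.5494+s,0,.1709])/.7 for s in(-.047,.047)])
print(W[0]@W[1], -W[1].T@W[2])
```

```text
0 [283.56076952 235.75534426] [228.16048685 231.42374717] m3: [167.12153903 171.51068852] [552.64194741 245.69498868]
0.012 [283.559513   242.21770341] [227.86992457 227.70828481] m3: [167.11902599 184.43540683] [551.4796983  230.83313924]
0.024 [283.55811377 249.41399279] [227.57533155 223.94128076] m3: [167.11622755 198.82798558] [550.30132621 215.76512304]
0.036 [283.55654607 257.47676827] [227.27662333 220.12165503] m3: [167.11309215 214.95353655] [549.10649332 200.48662013]
[428.76128186 274.13930724] [array([448.9567794, 261.098336 ]), array([406.91013002, 288.249395  ])] [array([304.68482833, 337.10502129]), array([504.56498681, 337.19262126])]
[[ 3.46190083e+02  1.90876709e+01 -2.73139472e+02]
 [ 1.04711986e+02 -3.66949709e+02 -1.11235444e+02]
 [ 7.54975672e-02 -2.58080511e-01 -9.63169023e-01]] [ 0.59676269 -0.0973938   0.22571444]
```

The tips seem to sit about 3 cm behind the reported TCP in every picture so far. I'll lift and measure the tip position half open and shut.

Call:
arm_command(
  series=[
    [0.1, 0, 0, -2.0, 0, 0, 0],
    [0.1, 0, 0, -2.0, 0, 0, 0],
    [0.0, 0, 0, -2.0, 0, 0, 0],
    [0.0, 0, 0, 0, 0, 0, 0],
    [0.0, 0, 0, 0, 0, 0, 0],
  ],
)

```text
time: 3.35
tool_pos: [0.6181, -0.1723, 0.0721]
ee_rot: [3.141, 0.0, 1.848]
wrist_force: [-0.7, -0.7, -0.1]
width: 0.0006
```

Run:
```python
from bench import sensors,eyes
import cv2,numpy as np
from h import *
o=sensors.get_obs();print(o['tool_pos'],o['ee_rot'],o['width'],o['wrist_force'],o['joint_positions'])
m=[]
for n in ['wrist','scene','side']:
    np.savez(f'pics/{n}3.npz',**eyes.get_calibration(n));im=eyes.snapshot(n);cv2.imwrite(f'pics/{n}3.png',im);m.append(im)
    for dz in (0,.02,.035): print(n,dz,proj(cal(f'pics/{n}3.npz'),np.array(o['tool_pos'])+[0,0,dz]))
cv2.imwrite('pics/m4.png',np.hstack([cv2.resize(m[0][180:300,220:340],(400,400),interpolation=2),cv2.resize(m[1][160:260,180:280],(400,400),interpolation=2)]))
```

```text
[ 0.61813911 -0.17229315  0.07212278] [3.14096243e+00 4.15712330e-04 1.84776656e+00] 0.000556301317761776 [-0.68153027 -0.70650401 -0.05363568] [-3.60171756e-01  3.26069410e-01  1.28710525e+00  4.08120893e-05
  1.52766411e+00 -6.37143866e-01]
wrist 0 [283.49324613 235.7473082 ]
wrist 0.02 [283.50552135 246.92931984]
wrist 0.035 [283.51633561 256.78047712]
scene 0 [226.59909403 212.32238036]
scene 0.02 [226.07647121 205.6498533 ]
scene 0.035 [225.67623469 200.53987928]
side 0 [260.00801587 201.62644156]
side 0.02 [259.89562161 196.86363428]
side 0.035 [259.80956099 193.21673814]
```

View pics/m4.png

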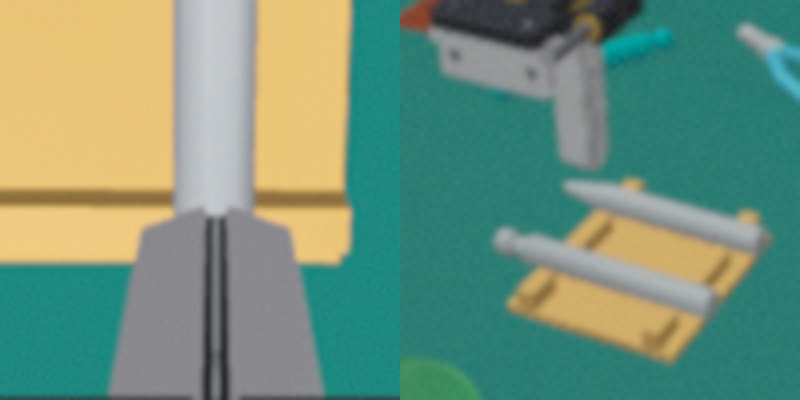

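Tips shut in the scene view are at (227.5,202), and the wrist view agrees. The real fingertips end about 31 mm above the reported TCP. I'll apply that offset, so the grasp TCP is z ≈ -0.016, and watch the force on the way down.

Call:
arm_command(
  series=[
    [0.53, 0, 0, 0, 0, 0, 0],
    [0.53, 0, 0, 0, 0, 0, 0],
    [0.53, 0, 0, 0, 0, 0, 0],
    [0.53, 0, 0, 0, 0, 0, 0],
    [0.53, 0, 0, 0, 0, 0, 0],
    [0.53, 0, 0, 0, 0, 0, 0],
    [0.53, 0, 0, 2.0, 0, 0, 0],
    [0.53, 0, 0, 2.0, 0, 0, 0],
    [0.53, 0, 0, 1.5, 0, 0, 0],
    [0.53, 0, 0, 1.0, 0, 0, 0],
    [0.53, 0, 0, 0.5, 0, 0, 0],
    [0.53, 0, 0, 0.5, 0, 0, 0],
    [0.53, 0, 0, 0.5, 0, 0, 0],
    [0.53, 0, 0, 0, 0, 0, 0],
  ],
)

```text
time: 4.9
tool_pos: [0.6179, -0.1722, -0.0082]
ee_rot: [-3.141, -0.0, 1.848]
wrist_force: [-0.2, -0.4, -0.0]
width: 0.0498
```

Call:
arm_command(
  series=[
    [0.53, 0, 0, 0.4, 0, 0, 0],
    [0.53, 0, 0, 0.4, 0, 0, 0],
    [0.53, 0, 0, 0, 0, 0, 0],
  ],
)

```text
time: 5.2
tool_pos: [0.6175, -0.1721, -0.0166]
ee_rot: [-3.141, -0.001, 1.848]
wrist_force: [-1.0, -0.4, -0.7]
width: 0.05
```

Call:
arm_command(
  series=[
    [0.12, 0, 0, 0, 0, 0, 0],
    [0.12, 0, 0, 0, 0, 0, 0],
    [0.12, 0, 0, 0, 0, 0, 0],
    [0.12, 0, 0, 0, 0, 0, 0],
    [0.12, 0, 0, 0, 0, 0, 0],
    [0.12, 0, 0, 0, 0, 0, 0],
    [0.12, 0, 0, 0, 0, 0, 0],
  ],
)

```text
time: 5.9
tool_pos: [0.6179, -0.1723, -0.0158]
ee_rot: [-3.142, 0.0, 1.848]
wrist_force: [-1.0, -0.7, 0.7]
width: 0.0192
```

Call:
arm_command(
  series=[
    [0.12, 0, 0, -0.3, 0, 0, 0],
    [0.12, 0, 0, -0.7, 0, 0, 0],
    [0.12, 0, 0, -1.0, 0, 0, 0],
    [0.12, 0, 0, -2.0, 0, 0, 0],
    [0.12, 0, 0, -2.0, 0, 0, 0],
    [0.12, 0, 0, -2.0, 0, 0, 0],
    [0.12, 0, 0, -2.0, 0, 0, 0],
    [0.12, 0, 0, 0, 0, 0, 0.09],
    [0.12, 0, 0, 0, 0, 0, 0.09],
    [0.12, 0, 0, 0, 0, 0, 0],
    [0.12, 0, 0, 0, 0, 0, 0],
  ],
)

```text
time: 7.0
tool_pos: [0.6178, -0.1721, 0.0842]
ee_rot: [-3.141, -0.0, 1.67]
wrist_force: [0.6, -0.6, -4.5]
width: 0.019
```

Call:
arm_command(
  series=[
    [0.12, 1.0, -0.1, 0, 0, 0, 0],
    [0.12, 2.6, -0.3, 0, 0, 0, 0],
    [0.12, 3.0, -0.33, 0, 0, 0, 0],
    [0.12, 3.0, -0.33, 0, 0, 0, 0],
    [0.12, 3.0, -0.34, 0, 0, 0, 0],
    [0.12, 3.0, -0.34, 0, 0, 0, 0],
    [0.12, 3.0, -0.34, 0, 0, 0, 0],
    [0.12, 3.0, -0.34, 0, 0, 0, 0],
    [0.12, 3.0, -0.34, 0, 0, 0, 0],
    [0.12, 3.0, -0.34, 0, 0, 0, 0],
    [0.12, 3.0, -0.34, 0, 0, 0, 0],
    [0.12, 2.5, -0.3, 0, 0, 0, 0],
    [0.12, 1.5, -0.29, 0, 0, 0, 0],
    [0.12, 0, 0, 0, 0, 0, 0],
    [0.12, 0, 0, 0, 0, 0, 0],
    [0.12, 0, 0, 0, 0, 0, 0],
  ],
)

```text
time: 8.6
tool_pos: [0.5446, 0.1671, 0.0841]
ee_rot: [3.142, 0.001, 1.667]
wrist_force: [0.2, -0.9, -4.3]
width: 0.0191
```

Run:
```python
from bench import sensors,eyes
import cv2,numpy as np
from h import *
o=sensors.get_obs();print(o['tool_pos'],o['ee_rot'],o['width'],o['wrist_force'])
m=[]
for n in ['wrist','scene','side']:
    np.savez(f'pics/{n}4.npz',**eyes.get_calibration(n));im=eyes.snapshot(n);cv2.imwrite(f'pics/{n}4.png',im);m.append(im)
cv2.imwrite('pics/m5.png',np.hstack([cv2.resize(m[0][0:300,170:400],(460,600),interpolation=2),np.vstack([cv2.resize(m[1][190:310,300:436],(340,300),interpolation=2),cv2.resize(m[2][250:400,200:370],(340,300),interpolation=2)])]))
```

```text
[0.544609   0.1671381  0.08407661] [3.14150624e+00 7.65048832e-04 1.66677718e+00] 0.019073625238619586 [ 0.22356973 -0.85139409 -4.33112237]
```

View pics/m5.png

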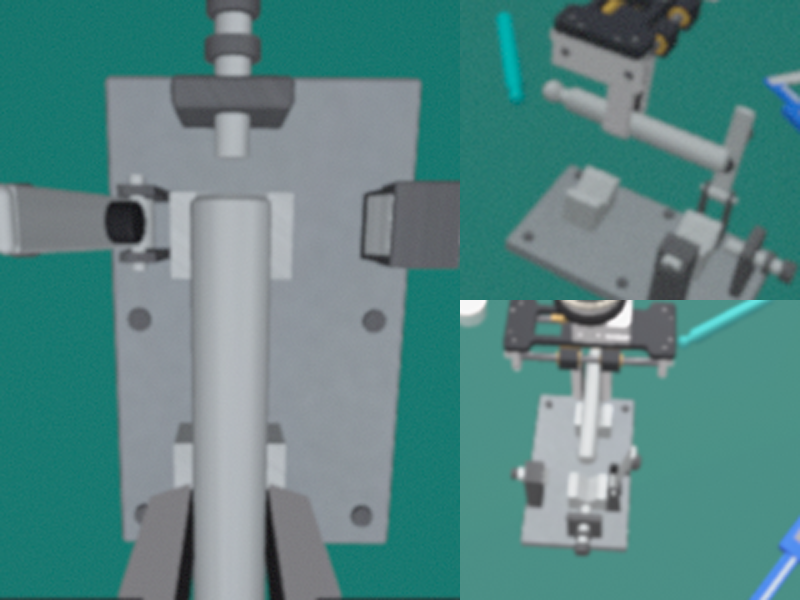

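The wrist view shows the full plate, the stop face at crop (233,157), and the punch butt at crop (231,197). I'll refit the fixture from these.

Run:
```python
from h import *
W=cal('pics/wrist4.npz');f=lambda x,y:np.array([x/2+170,y/2])
obs=[((-.049,.106,.012),f(107,78)),((.073,.106,.012),f(420,80)),((-.049,-.09,.012),f(124,541)),((.073,-.09,.012),f(386,542)),
((-.022,.062,.043),f(170,193)),((.022,.062,.043),f(293,193)),((-.022,.032,.043),f(172,277)),((.022,.032,.043),f(293,277))]
r=least_squares(lambda p:np.concatenate([proj(W,T(p,X))-q for X,q in obs]),[.5413,.1976,.097],loss='soft_l1')
print(r.x,r.fun.round(1));p=r.x
def inv(q):
    d=q[:2]-p[:2];c,s=np.cos(p[2]),np.sin(p[2]);return np.array([c*d[0]+s*d[1],-s*d[0]+c*d[1]])
print('stop',inv(ray(W,f(233,157),.0441)), inv(ray(W,f(233,157),.050)))
for z in (.126,.136):print('butt',inv(ray(W,f(231,197),z)))
for y in(250,330,400,460):print('axis',y,inv(ray(W,f(231.2 ,y),.136)))
print('tcp',inv(np.array([.5446,.1671])))
```

```text
[0.54343058 0.19615091 0.09082438] [-1.1 -1.1  1.  -1.  -0.3  0.5  0.5  0.6  0.3 -0.2  0.3  0.1  0.   0.5
 -1.   0.8]
stop [0.00022312 0.07391913] [0.00017872 0.07333837]
butt [-0.00081038  0.05680056]
butt [-0.00086133  0.05634384]
axis 250 [-0.0007387   0.04463966]
axis 330 [-0.00061613  0.02603429]
axis 400 [-0.00050227  0.00875142]
axis 460 [-0.00039933 -0.00687359]
tcp [-0.0014703  -0.02903724]
```

Call:
arm_command(
  series=[
    [0.12, 0.5, 0.06, 0, 0, 0, 0.005],
    [0.12, 0.45, 0, 0.5, 0, 0, 0],
    [0.12, 0, 0, 1.5, 0, 0, 0],
    [0.12, 0, 0, 2.0, 0, 0, 0],
    [0.12, 0, 0, 1.5, 0, 0, 0],
    [0.12, 0, 0, 1.0, 0, 0, 0],
    [0.12, 0, 0, 0.5, 0, 0, 0],
    [0.12, 0, 0, 0.2, 0, 0, 0],
    [0.12, 0, 0, 0, 0, 0, 0],
    [0.12, 0, 0, 0, 0, 0, 0],
  ],
)

```text
time: 9.75
tool_pos: [0.5449, 0.1779, 0.0131]
ee_rot: [3.14, -0.0, 1.663]
wrist_force: [0.1, 0.6, -4.7]
width: 0.0193
```

Call:
arm_command(
  series=[
    [0.12, 0, 0, 0.2, 0, 0, 0],
    [0.12, 0, 0, 0.2, 0, 0, 0],
    [0.12, 0, 0, 0.1, 0, 0, 0],
    [0.12, 0, 0, 0, 0, 0, 0],
  ],
)

```text
time: 10.15
tool_pos: [0.5439, 0.1777, 0.0069]
ee_rot: [-3.141, 0.0, 1.663]
wrist_force: [-0.4, 0.1, -3.7]
width: 0.0191
```

Call:
arm_command(
  series=[
    [0.12, 0, 0, 0.1, 0, 0, 0],
    [0.12, 0, 0, 0.05, 0, 0, 0],
    [0.12, 0, 0, 0, 0, 0, 0],
  ],
)

```text
time: 10.45
tool_pos: [0.544, 0.1778, 0.0055]
ee_rot: [-3.142, 0.0, 1.663]
wrist_force: [0.6, 0.3, -4.6]
width: 0.0187
```

Call:
arm_command(
  series=[
    [0.12, 0, 0, 0.1, 0, 0, 0],
    [0.12, 0, 0, 0.05, 0, 0, 0],
    [0.12, 0, 0, 0, 0, 0, 0],
    [0.12, 0, 0, 0, 0, 0, 0],
  ],
)

```text
time: 10.85
tool_pos: [0.544, 0.1777, 0.0041]
ee_rot: [-3.141, 0.0, 1.663]
wrist_force: [-0.7, -0.0, -4.4]
width: 0.0195
```

Call:
arm_command(
  series=[
    [0.12, 0, 0, 0.05, 0, 0, 0],
    [0.12, 0, 0, 0.05, 0, 0, 0],
    [0.12, 0, 0, 0, 0, 0, 0],
    [0.12, 0, 0, 0, 0, 0, 0],
  ],
)

```text
time: 11.25
tool_pos: [0.5441, 0.1777, 0.0032]
ee_rot: [3.141, 0.0, 1.663]
wrist_force: [-1.0, -0.5, -3.3]
width: 0.0193
```

Call:
arm_command(
  series=[
    [0.12, 0, 0, 0.05, 0, 0, 0],
    [0.12, 0, 0, 0.05, 0, 0, 0],
    [0.12, 0, 0, 0, 0, 0, 0],
    [0.12, 0, 0, 0, 0, 0, 0],
  ],
)

```text
time: 11.65
tool_pos: [0.5441, 0.1777, 0.0031]
ee_rot: [3.141, 0.0, 1.663]
wrist_force: [-4.8, -1.8, 4.7]
width: 0.0193
```

Call:
arm_command(
  series=[
    [0.12, 0, 0, 0.05, 0, 0, 0],
    [0.12, 0, 0, 0, 0, 0, 0],
    [0.12, 0, 0, 0, 0, 0, 0],
  ],
)

```text
time: 11.95
tool_pos: [0.5442, 0.1777, 0.0031]
ee_rot: [3.141, 0.0, 1.663]
wrist_force: [-5.4, -1.9, 8.0]
width: 0.019
```

Call:
arm_command(
  series=[
    [0.12, 0, -0.06, -0.1, 0, 0, 0],
    [0.12, 0.1, 0, 0, 0, 0, 0],
    [0.12, 0.1, 0, 0, 0, 0, 0],
    [0.12, 0.1, 0, 0, 0, 0, 0],
    [0.12, 0.1, 0, 0, 0, 0, 0],
    [0.12, 0.05, 0, 0, 0, 0, 0],
    [0.12, 0, 0, 0, 0, 0, 0],
  ],
)

```text
time: 12.65
tool_pos: [0.5437, 0.1799, 0.0029]
ee_rot: [3.141, 0.004, 1.662]
wrist_force: [-2.9, -5.9, 3.7]
width: 0.0192
```

Call:
arm_command(
  series=[
    [0.12, 0.05, 0, 0, 0, 0, 0],
    [0.12, 0.05, 0, 0, 0, 0, 0],
    [0.12, 0.05, 0, 0, 0, 0, 0],
    [0.12, 0, 0, 0, 0, 0, 0],
  ],
)

```text
time: 13.05
tool_pos: [0.5435, 0.1813, 0.0029]
ee_rot: [3.141, 0.004, 1.662]
wrist_force: [-1.4, -5.8, 4.4]
width: 0.0189
```

Call:
arm_command(
  series=[
    [0.12, 0.05, 0, -0.03, 0, 0, 0],
    [0.12, 0.05, 0, 0, 0, 0, 0],
    [0.12, 0.05, 0, 0, 0, 0, 0],
    [0.12, 0, 0, 0, 0, 0, 0],
  ],
)

```text
time: 13.45
tool_pos: [0.5434, 0.1833, 0.0029]
ee_rot: [3.141, 0.003, 1.662]
wrist_force: [-1.7, -5.6, 2.2]
width: 0.0191
```

Call:
arm_command(
  series=[
    [0.12, 0.05, 0, 0, 0, 0, 0],
    [0.12, 0.05, 0, 0, 0, 0, 0],
    [0.12, 0.05, 0, 0, 0, 0, 0],
    [0.12, 0, 0, 0, 0, 0, 0],
  ],
)

```text
time: 13.85
tool_pos: [0.5434, 0.1835, 0.0029]
ee_rot: [3.141, 0.006, 1.662]
wrist_force: [-1.2, -8.2, 3.1]
width: 0.0192
```

Call:
arm_command(
  series=[
    [0.12, 0.05, 0, 0, 0, 0, 0],
    [0.12, 0.05, 0, 0, 0, 0, 0],
    [0.12, 0.05, 0, 0, 0, 0, 0],
    [0.12, 0.05, 0, 0, 0, 0, 0],
    [0.12, 0, 0, 0, 0, 0, 0],
  ],
)

```text
time: 14.35
tool_pos: [0.5434, 0.1834, 0.0029]
ee_rot: [3.141, 0.009, 1.662]
wrist_force: [-1.1, -11.8, 3.0]
width: 0.0192
```

Call:
arm_command(
  series=[
    [0.12, 0.05, 0, 0, 0, 0, 0],
    [0.12, 0.05, 0, 0, 0, 0, 0],
    [0.12, 0.05, 0, 0, 0, 0, 0],
    [0.12, 0, 0, 0, 0, 0, 0],
    [0.12, 0, 0, 0, 0, 0, 0],
  ],
)

```text
time: 14.85
tool_pos: [0.5433, 0.1833, 0.0029]
ee_rot: [-3.141, 0.012, 1.661]
wrist_force: [-0.8, -15.5, 3.7]
width: 0.0194
```

Call:
arm_command(
  series=[
    [0.12, -0.15, 0, 0, 0, 0, 0],
    [0.12, -0.15, 0, 0, 0, 0, 0],
    [0.12, -0.15, 0, 0, 0, 0, 0],
    [0.12, 0, 0, 0, 0, 0, 0],
    [0.4, 0, 0, 0, 0, 0, 0],
    [0.4, 0, 0, 0, 0, 0, 0],
    [0.4, 0, 0, 0, 0, 0, 0],
    [0.4, 0, 0, 0, 0, 0, 0],
  ],
)

```text
time: 15.65
tool_pos: [0.5429, 0.1862, 0.0028]
ee_rot: [3.141, -0.001, 1.663]
wrist_force: [-0.3, 0.4, 0.6]
width: 0.0374
```

Call:
arm_command(
  series=[
    [0.4, 0, 0, -0.5, 0, 0, 0],
    [0.4, 0, 0, -2.0, 0, 0, 0],
    [0.4, 0, 0, -3.0, 0, 0, 0],
    [0.4, 0, 0, -4.0, 0, 0, 0],
    [0.4, -2, 0, -4.0, 0, 0, 0],
    [0.0, -2, 0, -3.0, 0, 0, 0],
    [0.0, 0, 0, 0, 0, 0, 0],
    [0.0, 0, 0, 0, 0, 0, 0],
    [0.0, 0, 0, 0, 0, 0, 0],
  ],
)

```text
time: 16.55
tool_pos: [0.5454, 0.1462, 0.166]
ee_rot: [-3.139, -0.0, 1.663]
wrist_force: [0.3, -0.3, -0.3]
width: 0.0093
```

Run:
```python
from bench import sensors,eyes
import cv2,numpy as np
from h import *
o=sensors.get_obs();print(o['tool_pos'],o['ee_rot'],o['width'],o['wrist_force'])
m=[]
for n in ['wrist','scene','side']:
    np.savez(f'pics/{n}5.npz',**eyes.get_calibration(n));im=eyes.snapshot(n);cv2.imwrite(f'pics/{n}5.png',im);m.append(im)
cv2.imwrite('pics/m6.png',np.hstack([cv2.resize(m[0][0:300,170:400],(460,600),interpolation=2),np.vstack([cv2.resize(m[1][190:310,300:436],(340,300),interpolation=2),cv2.resize(m[2][250:400,200:370],(340,300),interpolation=2)])]))
```

```text
[0.5453798  0.14621484 0.16600207] [-3.13853611e+00 -1.67068953e-04  1.66327787e+00] 0.009282974432803341 [ 0.26840926 -0.3275811  -0.28613481]
```

View pics/m6.png

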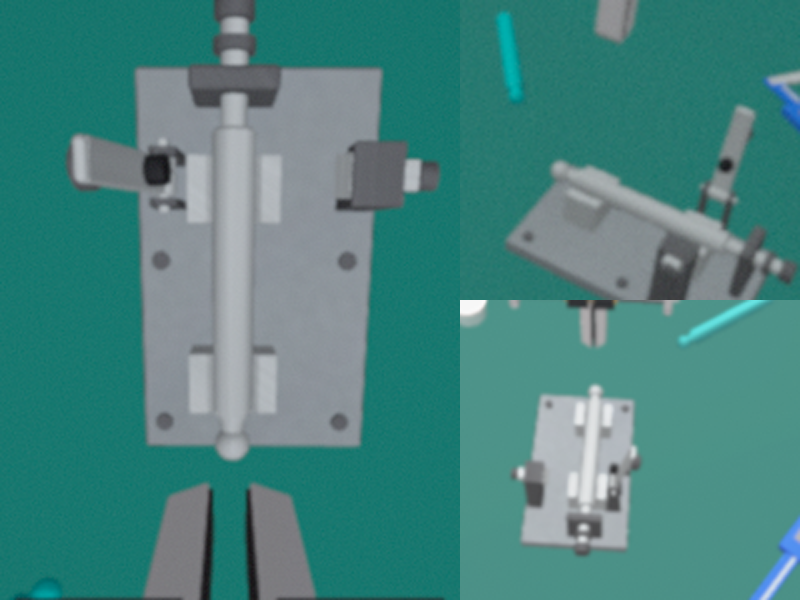

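The wrist view shows the punch seated in both saddles, its butt against the stop screw at crop (233,127), and the nose overhanging the open end. The strap leans to -x with its tip near crop (80,160). Next I'll work out the strap angle and the tool move.

Run:
```python
from h import *
W=cal('pics/wrist5.npz');S=cal('pics/scene5.npz');f=lambda x,y:np.array([x/2+170,y/2])
g=lambda x,y:np.array([(x-460)/2.5+300,y/2.5+190])
obs=[((-.049,.106,.012),f(135,68)),((.073,.106,.012),f(382,68)),((-.049,-.09,.012),f(147,445)),((.073,-.09,.012),f(360,445)),
((-.022,.062,.043),f(187,154)),((.022,.062,.043),f(281,154)),((-.022,.032,.043),f(187,223)),((.022,.032,.043),f(281,222))]
r=least_squares(lambda p:np.concatenate([proj(W,T(p,X))-q for X,q in obs]),[.5413,.1976,.097],loss='soft_l1')
print(r.x,r.fun.round(1));p=(r.x+[.5434,.1962,.0908])/2;print(p)
tip=lambda th:T(p,(-.031+.0795*np.cos(th),.051,.0645+.0795*np.sin(th)))
for th in (1.75,1.85,1.95,2.05,2.1): print(th,(proj(W,tip(th))-[170,0])*2,(proj(S,tip(th))-[300,190])*2.5+[460,0])
t=np.array([.5454,.1462]);yaw=1.6633
ax=np.array([[np.cos(yaw),np.sin(yaw)],[np.sin(yaw),-np.cos(yaw)]])
for X in [(-.095,.051),(-.05,.051),(.025,.051)]:
    q=T(p,(*X,0))[:2];print(X,q,'dxdy cm',100*ax@(q-t))
print('fixture yaw+pi/2',p[2]+np.pi/2)
```

```text
[0.54362085 0.19630585 0.09099675] [-0.1 -0.7  0.  -0.5 -0.1  0.1  0.2  0.3 -0.   0.5  0.1  0.6  0.4 -0.5
 -0.6  0.1]
[0.54351042 0.19625292 0.09089838]
1.75 [ 98.22866926 157.8280174 ] [741.45625626 113.50185276]
1.85 [ 75.89758158 158.35389124] [744.25235759 110.43882719]
1.95 [ 55.13610045 159.10863249] [746.7142646  108.29949435]
2.05 [ 36.29321129 160.07031295] [748.82364917 107.08406364]
2.1 [ 27.67988918 160.62062769] [749.74179943 106.81987563]
(-0.095, 0.051) [0.44427319 0.23841892] dxdy cm [10.11659089 -9.21760263]
(-0.05, 0.051) [0.48908741 0.24250371] dxdy cm [10.10936705 -4.71760843]
(0.025, 0.051) [0.56377778 0.24931171] dxdy cm [10.09732733  2.78238191]
fixture yaw+pi/2 1.6616947020888653
```

Call:
arm_command(
  series=[
    [0.0, 0.5, -1.5, 0, 0, 0, 0],
    [0.0, 1.0, -3.0, 0, 0, 0, 0],
    [0.0, 2.0, -2.7, 0, 0, 0, 0],
    [0.0, 3.0, -2.0, 0, 0, 0, 0],
    [0.0, 2.5, 0, 0, 0, 0, 0],
    [0.0, 1.1, 0, 1.0, 0, 0, 0],
    [0.0, 0, 0, 2.5, 0, 0, 0],
    [0.0, 0, 0, 2.5, 0, 0, 0],
    [0.0, 0, 0, 2.0, 0, 0, 0],
    [0.0, 0, 0, 1.0, 0, 0, 0],
    [0.0, 0, 0, 0, 0, 0, 0],
    [0.0, 0, 0, 0, 0, 0, 0],
  ],
)

```text
time: 17.9
tool_pos: [0.4459, 0.2379, 0.0781]
ee_rot: [3.141, 0.0, 1.663]
wrist_force: [0.7, 0.6, -0.5]
width: 0.0005
```

Call:
arm_command(
  series=[
    [0.0, 0, 0.6, 0.0, 0, 0, 0],
    [0.0, 0, 0.6, 0.0, 0, 0, 0],
    [0.0, 0, 0.6, 0, 0, 0, 0],
    [0.0, 0, 0.5, 0, 0, 0, 0],
    [0.0, 0, 0.5, 0, 0, 0, 0],
    [0.0, 0, 0.5, 0, 0, 0, 0],
    [0.0, 0, 0.5, 0, 0, 0, 0],
    [0.0, 0, 0.5, 0, 0, 0, 0],
    [0.0, 0, 0.5, 0, 0, 0, 0],
    [0.0, 0, 0.5, 0, 0, 0, 0],
    [0.0, 0, 0.5, 0, 0, 0, 0],
    [0.0, 0, 0, 0, 0, 0, 0],
  ],
)

```text
time: 19.1
tool_pos: [0.5041, 0.2432, 0.0776]
ee_rot: [3.141, 0.0, 1.662]
wrist_force: [1.1, -1.2, -0.1]
width: 0.0003
```

Call:
arm_command(
  series=[
    [0.0, 0, 0.5, 0, 0, 0, 0],
    [0.0, 0, 0.5, 0, 0, 0, 0],
    [0.0, 0, 0.5, 0, 0, 0, 0],
    [0.0, 0, 0.5, 0, 0, 0, 0],
    [0.0, 0, 0.5, 0, 0, 0, 0],
    [0.0, 0, 0.5, 0, 0, 0, 0],
    [0.0, 0, 0.5, 0, 0, 0, 0],
    [0.0, 0, 0.5, 0, 0, 0, 0],
    [0.0, 0, 0, 0, 0, 0, 0],
  ],
)

```text
time: 20.0
tool_pos: [0.544, 0.247, 0.0779]
ee_rot: [3.141, 0.0, 1.663]
wrist_force: [0.6, -0.1, 0.7]
width: 0.0004
```

Run:
```python
from bench import sensors,eyes
import cv2,numpy as np
o=sensors.get_obs();print(o['tool_pos'],o['wrist_force'])
m=[]
for n in ['wrist','scene','side']:
    np.savez(f'pics/{n}6.npz',**eyes.get_calibration(n));im=eyes.snapshot(n);cv2.imwrite(f'pics/{n}6.png',im);m.append(im)
cv2.imwrite('pics/m7.png',np.hstack([cv2.resize(m[1][180:320,310:450],(560,560),interpolation=2),cv2.resize(m[0][120:330,225:315],(240,560))]))
```

```text
[0.54396937 0.24695251 0.07785767] [ 0.55927433 -0.11256216  0.65900777]
```

View pics/m7.png

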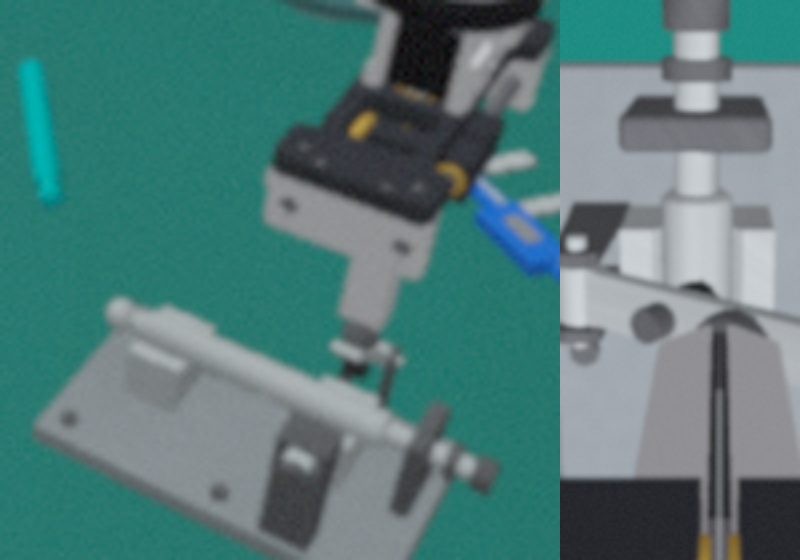

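Wrist view: the strap is now swung over the punch, with the knob under the fingertip (dark arc at crop 730,325), and the punch is still against the stop screw. I'll go over the knob and press.

Call:
arm_command(
  series=[
    [0.0, 0, 0.5, 0, 0, 0, 0],
    [0.0, 0, 0.5, 0, 0, 0, 0],
    [0.0, 0, 0.5, 0, 0, 0, 0],
    [0.0, 0, 0.4, 0.3, 0, 0, 0],
    [0.0, 0, 0, 0.4, 0, 0, 0],
    [0.0, 0, 0, 0.4, 0, 0, 0],
    [0.0, 0, 0, 0.4, 0, 0, 0],
    [0.0, 0, 0, 0, 0, 0, 0],
  ],
)

```text
time: 20.95
tool_pos: [0.5669, 0.2492, 0.0654]
ee_rot: [3.13, -0.001, 1.662]
wrist_force: [8.4, 0.3, 3.9]
width: 0.0002
```

Call:
arm_command(
  series=[
    [0.0, 0, 0, 0.3, 0, 0, 0],
    [0.0, 0, 0, 0.2, 0, 0, 0],
    [0.0, 0, 0, 0.1, 0, 0, 0],
    [0.0, 0, 0, 0, 0, 0, 0],
  ],
)

```text
time: 21.35
tool_pos: [0.5695, 0.2494, 0.0615]
ee_rot: [3.123, -0.002, 1.662]
wrist_force: [11.0, -0.2, 6.5]
width: 0.0008
```

A +x force of 11 N suggests the finger has gone over the knob onto its far side. I'll back off upward and look.

Call:
arm_command(
  series=[
    [0.0, 0, 0, -0.6, 0, 0, 0],
    [0.0, 0, 0, -2.0, 0, 0, 0],
    [0.0, 0, 0, -3.0, 0, 0, 0],
    [0.0, -2.0, 0, -3.0, 0, 0, 0],
    [0.0, -4.0, 0, 0, 0, 0, 0],
    [0.0, -2.0, 0, 0, 0, 0, 0],
    [0.0, 0, 0, 0, 0, 0, 0],
  ],
)

```text
time: 22.05
tool_pos: [0.569, 0.1667, 0.1426]
ee_rot: [-3.14, 0.001, 1.659]
wrist_force: [-0.5, 0.5, -0.5]
width: 0.0005
```

Run:
```python
from bench import sensors,eyes
import cv2,numpy as np
o=sensors.get_obs();print(o['tool_pos'],o['wrist_force'])
m=[]
for n in ['wrist','scene','side']:
    np.savez(f'pics/{n}7.npz',**eyes.get_calibration(n));im=eyes.snapshot(n);cv2.imwrite(f'pics/{n}7.png',im);m.append(im)
cv2.imwrite('pics/m8.png',np.hstack([cv2.resize(m[0][0:180,180:360],(600,600),interpolation=2),np.vstack([cv2.resize(m[1][240:320,370:450],(200,200),interpolation=2),cv2.resize(m[2][300:380,220:300],(200,200),interpolation=2),cv2.resize(m[2][170:250,220:300],(200,200),interpolation=2)])]))
```

```text
[0.56901938 0.1667349  0.14261956] [-0.4783017   0.50101697 -0.49244686]
```

View pics/m8.png

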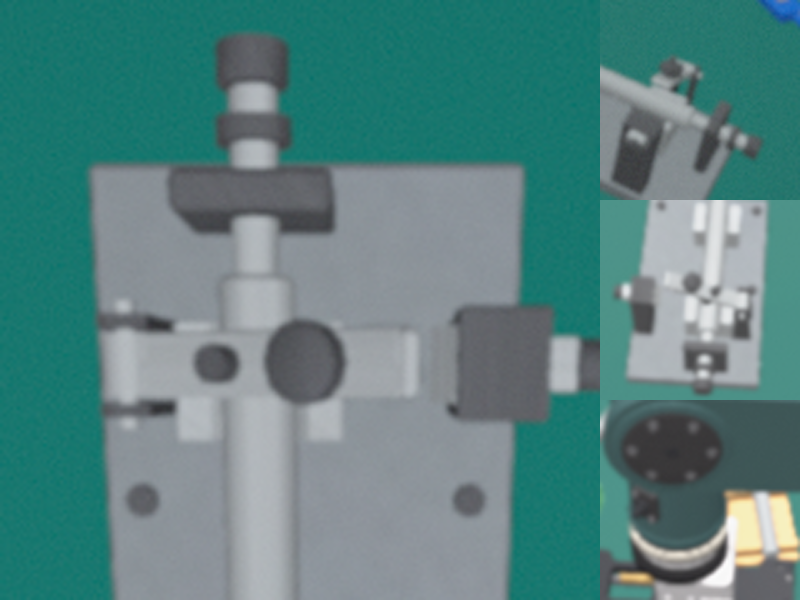

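The strap now lies over the punch, partly raised. Knob at crop (305,362), strap end at (412,362). I'll solve for the strap angle.

Run:
```python
from h import *
W=cal('pics/wrist7.npz');p=[.54351,.19625,.0909]
P=lambda X:(proj(W,T(p,X))-[180,0])*600/180
for th in np.arange(0,1.01,.1):
    c,s=np.cos(th),np.sin(th)
    k=(-.031+.056*c-.0135*s,.051,.0645+.056*s+.0135*c);e=(-.031+.0795*c,.051,.0645+.0795*s)
    print(round(th,1),P(k).round(),P(e).round(),np.round(k,4))
print('hinge',P((-.031,.051,.0645)),'stop',P((0,.0735,.05)))
t=np.array([.5690,.1667]);yaw=1.659
ax=np.array([[np.cos(yaw),np.sin(yaw)],[np.sin(yaw),-np.cos(yaw)]])
for x in (0,.01,.02,.025): print(x,100*ax@(T(p,(x,.051,0))[:2]-t))
```

```text
0.0 [354. 364.] [448. 364.] [0.025 0.051 0.078]
0.1 [347. 363.] [449. 364.] [0.0234 0.051  0.0835]
0.2 [337. 363.] [447. 363.] [0.0212 0.051  0.0889]
0.3 [325. 362.] [441. 363.] [0.0185 0.051  0.0939]
0.4 [310. 362.] [432. 362.] [0.0153 0.051  0.0987]
0.5 [292. 362.] [418. 362.] [0.0117 0.051  0.1032]
0.6 [272. 361.] [400. 361.] [0.0076 0.051  0.1073]
0.7 [250. 361.] [378. 360.] [0.0031 0.051  0.1109]
0.8 [225. 361.] [352. 360.] [-0.0017  0.051   0.1141]
0.9 [199. 361.] [321. 359.] [-0.0068  0.051   0.1168]
1.0 [171. 360.] [287. 359.] [-0.0121  0.051   0.1189]
hinge [127.98803198 365.09244438] stop [255.15956684 273.9430998 ]
0 [ 8.26803388 -2.29253818]
0.01 [ 8.2707302  -1.29254182]
0.02 [ 8.27342652 -0.29254545]
0.025 [8.27477469 0.20745273]
```

The finger ends look bevelled (apex at the middle), so pressing off-centre wedged the finger sideways. I'll put the apex on the knob centre (strap at ~0.45 rad, knob at fixture x≈13.5, z≈101 mm) and follow its arc down.

Call:
arm_command(
  series=[
    [0.0, 2.0, -0.3, 0, 0, 0, 0],
    [0.0, 3.0, -0.3, 0, 0, 0, 0],
    [0.0, 2.27, -0.15, 1.0, 0, 0, 0],
    [0.0, 1.0, 0, 2.0, 0, 0, 0],
    [0.0, 0, 0, 2.0, 0, 0, 0],
    [0.0, 0, 0, 1.2, 0, 0, 0],
    [0.0, 0, 0, 0.3, 0, 0, 0],
    [0.0, 0, 0, 0, 0, 0, 0],
  ],
)

```text
time: 23.0
tool_pos: [0.5539, 0.2509, 0.0774]
ee_rot: [-3.141, 0.0, 1.663]
wrist_force: [-0.8, 0.2, -0.7]
width: 0.0007
```

Call:
arm_command(
  series=[
    [0.0, 0, 0.05, 0.3, 0, 0, 0],
    [0.0, 0, 0.1, 0.3, 0, 0, 0],
    [0.0, 0, 0.15, 0.3, 0, 0, 0],
    [0.0, 0, 0, 0, 0, 0, 0],
  ],
)

```text
time: 23.4
tool_pos: [0.5578, 0.2508, 0.069]
ee_rot: [3.141, -0.0, 1.662]
wrist_force: [0.4, 0.2, 0.3]
width: 0.0005
```

Call:
arm_command(
  series=[
    [0.0, -0.2, 0.1, 0.3, 0, 0, 0],
    [0.0, 0, 0.1, 0.3, 0, 0, 0],
    [0.0, 0, 0.1, 0.3, 0, 0, 0],
    [0.0, 0, 0, 0, 0, 0, 0],
  ],
)

```text
time: 23.8
tool_pos: [0.56, 0.249, 0.0589]
ee_rot: [-3.14, 0.0, 1.663]
wrist_force: [-0.4, -1.2, 0.7]
width: 0.0001
```

Call:
arm_command(
  series=[
    [0.0, 0, 0.1, 0.2, 0, 0, 0],
    [0.0, 0, 0.1, 0.2, 0, 0, 0],
    [0.0, 0, 0.05, 0.1, 0, 0, 0],
    [0.0, 0, 0, 0, 0, 0, 0],
  ],
)

```text
time: 24.2
tool_pos: [0.5629, 0.2494, 0.0546]
ee_rot: [-3.141, 0.0, 1.663]
wrist_force: [0.3, 0.4, 0.2]
width: 0.0001
```

Call:
arm_command(
  series=[
    [0.0, 0, 0.05, 0.1, 0, 0, 0],
    [0.0, 0, 0, 0.1, 0, 0, 0],
    [0.0, 0, 0, 0, 0, 0, 0],
  ],
)

```text
time: 24.5
tool_pos: [0.5635, 0.2495, 0.0528]
ee_rot: [3.141, 0.0, 1.663]
wrist_force: [0.0, -0.1, 0.2]
width: 0.0007
```

Call:
arm_command(
  series=[
    [0.0, 0, 0, 0.1, 0, 0, 0],
    [0.0, 0, 0, 0.1, 0, 0, 0],
    [0.0, 0, 0, 0, 0, 0, 0],
  ],
)

```text
time: 24.8
tool_pos: [0.5637, 0.2496, 0.0518]
ee_rot: [3.141, -0.0, 1.663]
wrist_force: [-1.1, -0.6, 4.8]
width: 0.0004
```

Call:
arm_command(
  series=[
    [0.0, 0, 0, 0.1, 0, 0, 0],
    [0.0, 0, 0, 0, 0, 0, 0],
    [0.0, 0, 0, 0, 0, 0, 0],
  ],
)

```text
time: 25.1
tool_pos: [0.564, 0.2496, 0.0514]
ee_rot: [3.14, -0.0, 1.663]
wrist_force: [-1.2, -1.0, 5.8]
width: 0.0005
```

Call:
arm_command(
  series=[
    [0.0, 0, 0, 0.1, 0, 0, 0],
    [0.0, 0, 0, 0.05, 0, 0, 0],
    [0.0, 0, 0, 0, 0, 0, 0],
  ],
)

```text
time: 25.4
tool_pos: [0.5643, 0.2497, 0.0505]
ee_rot: [3.139, -0.0, 1.663]
wrist_force: [-1.4, 0.1, 8.7]
width: 0.0008
```

Call:
arm_command(
  series=[
    [0.0, 0, 0, 0.1, 0, 0, 0],
    [0.0, 0, 0, 0.05, 0, 0, 0],
    [0.0, 0, 0, 0, 0, 0, 0],
  ],
)

```text
time: 25.7
tool_pos: [0.5645, 0.2497, 0.05]
ee_rot: [3.138, -0.0, 1.663]
wrist_force: [-2.4, -1.6, 11.1]
width: 0.0006
```

Call:
arm_command(
  series=[
    [0.0, 0, 0, 0.1, 0, 0, 0],
    [0.0, 0, 0, 0, 0, 0, 0],
    [0.0, 0, 0, 0, 0, 0, 0],
  ],
)

```text
time: 26.0
tool_pos: [0.5647, 0.2497, 0.0494]
ee_rot: [3.137, -0.0, 1.663]
wrist_force: [-2.3, -1.1, 11.1]
width: 0.0002
```

Call:
arm_command(
  series=[
    [0.0, 0, 0, 0.05, 0, 0, 0],
    [0.0, 0, 0, 0.05, 0, 0, 0],
    [0.0, 0, 0, 0, 0, 0, 0],
  ],
)

```text
time: 26.3
tool_pos: [0.5649, 0.2498, 0.0488]
ee_rot: [3.137, -0.001, 1.663]
wrist_force: [-3.2, -1.8, 13.6]
width: 0.0002
```

Call:
arm_command(
  series=[
    [0.0, 0, 0, 0.05, 0, 0, 0],
    [0.0, 0, 0, 0.05, 0, 0, 0],
    [0.0, 0, 0, 0, 0, 0, 0],
  ],
)

```text
time: 26.6
tool_pos: [0.5651, 0.2498, 0.0482]
ee_rot: [3.136, -0.001, 1.663]
wrist_force: [-3.7, -1.8, 13.8]
width: 0.0004
```

Call:
arm_command(
  series=[
    [0.0, 0, 0, 0.05, 0, 0, 0],
    [0.0, 0, 0, 0, 0, 0, 0],
  ],
)

```text
time: 26.8
tool_pos: [0.5652, 0.2498, 0.0479]
ee_rot: [3.136, -0.001, 1.663]
wrist_force: [-2.2, -2.4, 14.2]
width: 0.0004
```

Call:
arm_command(
  series=[
    [0.0, 0, 0, 0.05, 0, 0, 0],
    [0.0, 0, 0, 0, 0, 0, 0],
  ],
)

```text
time: 27.0
tool_pos: [0.5653, 0.2498, 0.0474]
ee_rot: [3.136, -0.001, 1.663]
wrist_force: [-2.8, -0.6, 13.5]
width: 0.0004
```

Call:
arm_command(
  series=[
    [0.0, 0, 0, 0.05, 0, 0, 0],
    [0.0, 0, 0, 0, 0, 0, 0],
  ],
)

```text
time: 27.2
tool_pos: [0.5657, 0.2498, 0.0457]
ee_rot: [3.135, -0.001, 1.663]
wrist_force: [1.0, -0.7, 6.0]
width: 0.0006
```

Call:
arm_command(
  series=[
    [0.0, 0, 0, 0.05, 0, 0, 0],
    [0.0, 0, 0, 0, 0, 0, 0],
  ],
)

```text
time: 27.4
tool_pos: [0.566, 0.2498, 0.0443]
ee_rot: [3.135, -0.001, 1.663]
wrist_force: [2.0, 0.4, 6.0]
width: 0.0005
```

Call:
arm_command(
  series=[
    [0.0, 0, 0, 0.05, 0, 0, 0],
    [0.0, 0, 0, 0, 0, 0, 0],
  ],
)

```text
time: 27.6
tool_pos: [0.5661, 0.2499, 0.0439]
ee_rot: [3.135, -0.001, 1.663]
wrist_force: [2.0, -1.0, 7.1]
width: 0.0003
```

Force fell from 13.5 to 6 N as the knob dropped: the signature of the bolt snapping over. I'll release slowly and check.

Call:
arm_command(
  series=[
    [0.0, 0, 0, -0.15, 0, 0, 0],
    [0.0, 0, 0, -0.2, 0, 0, 0],
    [0.0, 0, 0, -0.3, 0, 0, 0],
    [0.0, 0, 0, -1.0, 0, 0, 0],
    [0.0, 0, 0, -3.0, 0, 0, 0],
    [0.0, -2.0, 0, -4.0, 0, 0, 0],
    [0.0, -4.0, 0, -2, 0, 0, 0],
    [0.0, -2.0, 0, 0, 0, 0, 0],
    [0.0, 0, 0, 0, 0, 0, 0],
    [0.0, 0, 0, 0, 0, 0, 0],
  ],
)

```text
time: 28.6
tool_pos: [0.5703, 0.1701, 0.1475]
ee_rot: [-3.141, -0.001, 1.662]
wrist_force: [-0.5, -0.0, -1.0]
width: 0.0003
```

Run:
```python
from bench import sensors,eyes
import cv2,numpy as np
from h import *
o=sensors.get_obs();print(o['tool_pos'],o['wrist_force'])
m=[]
for n in ['wrist','scene','side']:
    np.savez(f'pics/{n}8.npz',**eyes.get_calibration(n));im=eyes.snapshot(n);cv2.imwrite(f'pics/{n}8.png',im);m.append(im)
cv2.imwrite('pics/m9.png',np.hstack([cv2.resize(m[0][0:180,180:360],(600,600),interpolation=2),np.vstack([cv2.resize(m[1][240:320,370:450],(200,200),interpolation=2),cv2.resize(m[2][300:380,220:300],(200,200),interpolation=2),cv2.resize(m[1][180:280,180:280],(200,200),interpolation=2)])]))
W=cal('pics/wrist8.npz');p=[.54351,.19625,.0909]
P=lambda X:(proj(W,T(p,X))-[180,0])*600/180
for th in (-.04,0,.05,.1,.2,.4):
    c,s=np.cos(th),np.sin(th)
    print(th,P((-.031+.056*c-.0135*s,.051,.0645+.056*s+.0135*c)).round(),P((-.031+.0795*c,.051,.0645+.0795*s)).round())
print('stop',P((0,.0735,.05)),P((0,.0735,.0541)))
```

```text
[0.57034597 0.17008382 0.14752063] [-0.47896415 -0.02966153 -1.00079551]
-0.04 [350. 378.] [439. 379.]
0 [348. 378.] [440. 379.]
0.05 [345. 378.] [441. 379.]
0.1 [341. 378.] [441. 379.]
0.2 [332. 378.] [439. 378.]
0.4 [305. 378.] [424. 378.]
stop [251.87805083 289.26301578] [250.58285403 287.93855105]
```

View pics/m9.png

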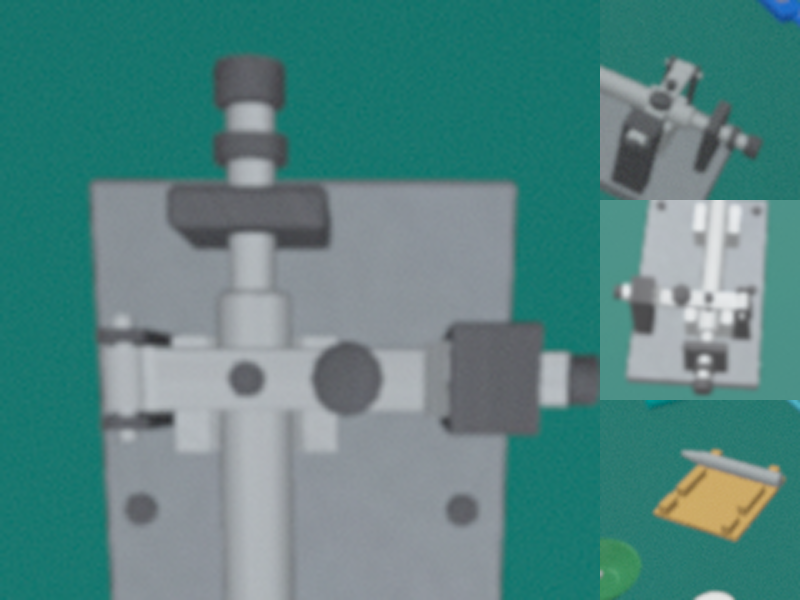

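The knob is at crop (347,378), predicted (348,378) for a level strap. The strap stayed down after release with its tongue under the bolt nose, the punch is at the stop, and the cone punch is still in the rest.

```bash
python3 -c "
from bench import job;print(job.close_job())"
```

```text
the job is handed in; nothing more can be done
None
```

I laid the ball-nosed punch in the V-block and slid it back until its flat end met the stop, pressing with about 15 N. I then swung the strap over, pressed the knob down until the bolt caught, let go and handed the job in. The run took about 29 s of the 72 s allowed.

**Last checks:**
- **Strap:** the knob sits within 1 px of where a level strap puts it, and it stayed down after I let go. During the press the force fell from about 14 N to 6 N, as it would when the bolt snaps.
- **Punch:** its flat end still meets the stop in the last picture.
- **Other things:** the cone punch was still in the rest, and the gripper was touching nothing. I did not check the rest of the scene item by item at the end.

**What disagreed or went wrong:**
- **Fingertip length:** the fingertips end about 31 mm short of the reported tool point. My first grasp closed on nothing above the punch. I measured the offset from the pictures and corrected for it.
- **First press:** I pressed off-centre, which pushed the finger sideways with about 11 N. I backed off, found the knob again and pressed at its centre.
- **Overtravel:** after the snap the knob went about 2 mm further down at 6–7 N, which is about where its hard limit should be. The force stayed low.
- **Pictures:** I viewed 12, two over the budget.

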